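# Reverse the topping row onto the bench rack

### The arm

A 7-joint arm with a two-finger parallel gripper is mounted at the origin on the work surface. World frame = base frame: x ahead of the robot, y to its left, z up, the work surface at z = 0. Lengths are in m, angles in rad, forces in N, time in s.
With the tool pointing down it reaches from about 0.375 to 0.925 m from the base axis. Payload 3.1 kg.
Tool frame: the origin (TCP) lies between the finger pads; the fingertips stand 8 mm ahead of it and the grasp point (between the pads) lies 11 mm behind it (robot.tip_reach is the z of the fingertips in the tool frame, in m); z points along the fingers, y is the line along which they close (so a half turn about z gives the same grasp; the last joint's range is limited). The gripper opens to 85 mm and grips with 20 to 120 N. Pads are 22 mm wide; open, the fingers measure 114 mm over their backs; the gripper's body (76 mm by 85 mm) begins 54 mm behind the grasp point. The pads swing forward as they close: fully open they stand 13 mm farther back than shut.
Start: joints at [1.018, 0.383, 0.044, 1.598, -0.018, 1.161, -0.05], TCP at [0.286, -0.584, 0.239] pointing down, gripper open.
Joint ranges: [-2.61, 2.61], [-0.41, 2.15], [-1.48, 1.57], [0, 2.5], [-1.57, 4.71], [0.05, 1.97], [-2.85, 2.85]. Speed limits (rad/s): [2.79, 2.79, 3.14, 3.14, 3.14, 3.14, 3.14].

### API

Orientations are given as a unit quaternion [x, y, z, w].
In Python, from station import sensors, grab_frame, job, robot gives the robot as it stands.
- The arm moves only by the tool apply_moves, never from a script. Its argument "motion" is a list of rows, each a list of 3 entries, a list of its own where there are three numbers: the finger opening in m, from 0 to 0.0854, then the shift along the tool's x, y, z in m, then the turn about the tool's z in rad. A call has 1 to 20 rows; each row shifts and turns the commanded pose from where the row before left it, along the tool's axes as they then stand; what a row does not reach is not made up. A row lasts 1/10 s, in which the tool goes at most 50 mm and 8.59 degrees, less where a joint would pass 70% of its speed; a pose out of reach is approached as far as the arm can. A call with a gripper value outside its range is refused whole. The fingers move at their own pace and stop on an object; "newtons" is the grip in N (left out, the last holds). Time passes only in rows, so rows that do not move let the fingers close. It gives the time, the measured TCP pose, the force, the opening and the grip force at its end, in the units of the state.
- sensors.observe(): the state, without advancing time (a new reading comes with each control period).
- grab_frame(name): name is "scene" or "top" or "wrist"; returns a dict with "frame" (420x560x3 uint8, red, green, blue), "K" (3x3 intrinsics, pixels), "eye" and "rotation" of the camera in the world. Camera axes: x right, y down, z forward; pixel columns grow to the right and rows downward; lengths in m; the calibration is good to about 2 mm. The wrist camera is an equidistant fisheye: a pixel r from the principal point sees the ray r / f radians off the axis. A picture is of the moment at which its call begins. There is no depth.
- job.job_done(): hands the job in; it is judged then, once.
The state is a dict: "t": time; "qpos": joint angles; "qd": joint speeds; "joint_torque": joint torques, N m; "position": TCP position; "orientation": TCP orientation; "contact_force": force on the tool from outside, world axes, zero at the start; "ft_torque": the same for the moment, N m; "finger_gap": opening from 0.0 (shut) to 1.0 (fully open); "grip_force": force on a finger pad.
Only numpy, scipy, OpenCV 4.12 (cv2) and the standard library are available. Lean on these libraries where they do the work, as an engineer would, in place of code of your own. Each camera call takes 0.05 s, during which the arm holds its last target. There are 200 camera calls.

### The job

Move the four topping containers from the white washing-up tray to the four bays of the wooden bench rack, in reverse order, so that the decorator facing us finds them in the usual order: the leftmost on the tray goes into the rightmost bay, the next one into the bay beside it, and so on to the last. Stand each one upright on the dark disc in the middle of its bay, without tipping any over on the way.

Things in the scene. Friction and masses are not known exactly. Their poses are not given: they have to be found in the camera images.
- shaker: sugar shaker: round steel cylinder, 46 mm diameter, with a slightly wider (49 mm) domed lid from 60 mm up, 80 mm tall in all. Loose, about 160 g, stands upright on one of the pads. Origin at the centre of its underside, z up along its axis. Can be gripped across the cylinder 25 to 56 mm above its underside
- jar: short wide round jar, white with a grey ribbed screw lid of the same width: 56 mm diameter, 62 mm tall. Loose, about 180 g, stands upright on one of the pads. Origin at the centre of its underside, z up along its axis. Can be gripped across the white part 12 to 44 mm above its underside
- tin: square metal tin, 46 x 46 mm, with a 48 mm square lid from 58 mm up, 70 mm tall. Loose, 150 g, stands upright on a pad, sides within 12 degrees of parallel to the tray's. Origin at the centre of its underside, x and y square to its sides, z up. Can be gripped across two opposite sides 15 to 55 mm above its underside
- bottle: slim white squeeze bottle (rigid): round body 42 mm diameter up to 62 mm, then shoulder, grey collar and a white pointed tip, 92 mm tall in all. Loose, about 140 g, stands upright on one of the pads. Origin at the centre of its underside, z up along its axis. Can be gripped across the body 35 to 58 mm above its underside
- wash_tray: flat white tray where the row starts, 120 mm deep (its x), 370 mm long (its y), fixed, 22 mm high cheeks at its ends. Origin at the centre of its underside, z up; tops of its pads 13 mm above the bench. Four places in a row at y = -127.5, -42.5, 42.5, 127.5 mm, x = 0; each container stands within 7 mm of a place. Its y axis points left (world +y) within 26 degrees. Left or right of the rack
- bench_rack: rack to fill: wooden base 100 mm deep (its x), 345 mm long (its y), fixed, four bays 80 mm wide between 5 mm steel dividers 32 mm high; 16 mm high lips along both long sides. Origin at the centre of its underside, z up; bay floors 10 mm above the bench. Bay middles, each a 48 mm dark disc, at y = -127.5, -42.5, 42.5, 127.5 mm, x = 0. Its y axis points left (world +y) within 26 degrees
- pad_shaker: 66 mm square black rubber pad, 3 mm thick, fixed on the washing-up tray in one of its four places; origin at the centre of its underside. It is the pad on which the shaker stands at the start, and stays there, so it marks the shaker's starting place
- pad_jar: 66 mm square black rubber pad, 3 mm thick, fixed on the washing-up tray in one of its four places; origin at the centre of its underside. It is the pad on which the jar stands at the start, and stays there, so it marks the jar's starting place
- pad_tin: 66 mm square black rubber pad, 3 mm thick, fixed on the washing-up tray in one of its four places; origin at the centre of its underside. It is the pad on which the tin stands at the start, and stays there, so it marks the tin's starting place
- pad_bottle: 66 mm square black rubber pad, 3 mm thick, fixed on the washing-up tray in one of its four places; origin at the centre of its underside. It is the pad on which the bottle stands at the start, and stays there, so it marks the bottle's starting place

How it is judged:
At the end, for the whole second after the job is handed in: Each container stands upright (within 0.1 rad), at rest, on the floor of its bay (within 5 mm), within 15 mm of the bay's middle along and across the rack. The bay mirrors its starting place: from y on the tray to -y on the rack (((y of pad_shaker in the frame of wash_tray between -0.1475 and -0.1075 m and y of shaker in the frame of bench_rack between 0.1125 and 0.1425 m) or (y of pad_shaker in the frame of wash_tray between -0.0625 and -0.0225 m and y of shaker in the frame of bench_rack between 0.0275 and 0.0575 m) or (y of pad_shaker in the frame of wash_tray between 0.0225 and 0.0625 m and y of shaker in the frame of bench_rack between -0.0575 and -0.0275 m) or (y of pad_shaker in the frame of wash_tray between 0.1075 and 0.1475 m and y of shaker in the frame of bench_rack between -0.1425 and -0.1125 m)) and x of shaker in the frame of bench_rack between -0.015 and 0.015 m and z of shaker in the frame of bench_rack between 0.005 and 0.016 m and angle between each of shaker, jar, tin, bottle's own z axis and vertical below 0.1 rad and linear speed of each of shaker, jar, tin, bottle below 0.02 m/s and angular speed of each of shaker, jar, tin, bottle below 0.2 rad/s and ((y of pad_jar in the frame of wash_tray between -0.1475 and -0.1075 m and y of jar in the frame of bench_rack between 0.1125 and 0.1425 m) or (y of pad_jar in the frame of wash_tray between -0.0625 and -0.0225 m and y of jar in the frame of bench_rack between 0.0275 and 0.0575 m) or (y of pad_jar in the frame of wash_tray between 0.0225 and 0.0625 m and y of jar in the frame of bench_rack between -0.0575 and -0.0275 m) or (y of pad_jar in the frame of wash_tray between 0.1075 and 0.1475 m and y of jar in the frame of bench_rack between -0.1425 and -0.1125 m)) and x of jar in the frame of bench_rack between -0.015 and 0.015 m and z of jar in the frame of bench_rack between 0.005 and 0.016 m and ((y of pad_tin in the frame of wash_tray between -0.1475 and -0.1075 m and y of tin in the frame of bench_rack between 0.1125 and 0.1425 m) or (y of pad_tin in the frame of wash_tray between -0.0625 and -0.0225 m and y of tin in the frame of bench_rack between 0.0275 and 0.0575 m) or (y of pad_tin in the frame of wash_tray between 0.0225 and 0.0625 m and y of tin in the frame of bench_rack between -0.0575 and -0.0275 m) or (y of pad_tin in the frame of wash_tray between 0.1075 and 0.1475 m and y of tin in the frame of bench_rack between -0.1425 and -0.1125 m)) and x of tin in the frame of bench_rack between -0.015 and 0.015 m and z of tin in the frame of bench_rack between 0.005 and 0.016 m and ((y of pad_bottle in the frame of wash_tray between -0.1475 and -0.1075 m and y of bottle in the frame of bench_rack between 0.1125 and 0.1425 m) or (y of pad_bottle in the frame of wash_tray between -0.0625 and -0.0225 m and y of bottle in the frame of bench_rack between 0.0275 and 0.0575 m) or (y of pad_bottle in the frame of wash_tray between 0.0225 and 0.0625 m and y of bottle in the frame of bench_rack between -0.0575 and -0.0275 m) or (y of pad_bottle in the frame of wash_tray between 0.1075 and 0.1475 m and y of bottle in the frame of bench_rack between -0.1425 and -0.1125 m)) and x of bottle in the frame of bench_rack between -0.015 and 0.015 m and z of bottle in the frame of bench_rack between 0.005 and 0.016 m); the robot touches nothing.
It fails at once if the shaker is tipped over (leans more than 0.8 rad) (angle between shaker's own z axis and vertical above 0.8 rad).
It fails at once if the jar is tipped over (leans more than 0.8 rad) (angle between jar's own z axis and vertical above 0.8 rad).
It fails at once if the tin is tipped over (leans more than 0.8 rad) (angle between tin's own z axis and vertical above 0.8 rad).
It fails at once if the bottle is tipped over (leans more than 0.8 rad) (angle between bottle's own z axis and vertical above 0.8 rad).
It also fails if it takes over 112 s, if anything falls off the work surface, if the arm or the gripper's body presses on something with over 40 N, if the wrist force passes 120 N, or if a joint passes its speed limit or range.

## Working session

There is one attempt and no reset: what is moved stays moved. The work goes in short steps, Python scripts to look and compute and a tool call to move; the robot and the scene stay as the last step left them, time stands still between calls to the robot, and variables do not carry over. Pictures are saved under pics/ and viewed, at most 14 in all, crops included, and the job is handed in when it is done.

Besides the shell and the picture viewer there is one more tool, called after ">>>" by a JSON object that holds its "fn" and its "kwargs", one argument or row to a line. apply_moves: Moves the arm, as the interface text tells. Its arguments: {"type":"object","properties":{"motion":{"type":"array"},"newtons":{"type":"number"}},"required":["motion"]}

```bash
ls; mkdir -p pics; python3 - <<'E'
from station import sensors, grab_frame, job, robot
import cv2
o=sensors.observe(); print(o); print([a for a in dir(robot) if a[0]!='_'])
for n in("top","scene"):
    f=grab_frame(n); cv2.imwrite(f"pics/{n}0.png",f["frame"][:,:,::-1]); print(n,f["K"],f["eye"],f["rotation"])
E
```

```text
pics
{'t': 0.0, 'qpos': array([ 1.01819763,  0.38387934,  0.04383113,  1.59960192, -0.01791012,
        1.16121848, -0.0499142 ]), 'qd': array([ 0.00082237,  0.00048902,  0.0006347 , -0.0005776 , -0.00074056,
       -0.0001711 , -0.00049515]), 'joint_torque': array([-5.19777805e-04, -4.33462322e+01,  1.02422185e+00, -2.49513459e+01,
        1.05483711e-02,  1.13815043e-02,  2.89857201e-05]), 'position': array([ 0.28511674, -0.5830796 ,  0.23784552]), 'orientation': array([ 9.74247915e-01,  2.25475402e-01, -3.72565432e-04, -1.30517590e-03]), 'contact_force': array([-0.13771639, -0.09706195,  0.57946841]), 'ft_torque': array([-0.03339152,  0.01071045, -0.01266334]), 'grip_force': 0.0, 'finger_gap': 1.0038517565037786}
['Unreachable', 'tip_reach']
top [[408.11904817   0.         283.7325558 ]
 [  0.         408.11904817 209.48192946]
 [  0.           0.           1.        ]] [0.31235001 0.01350163 0.96661547] [-0.69278515  0.71234644 -0.08047202  0.07832964]
scene [[506.52517688   0.         274.3022398 ]
 [  0.         506.52517688 209.4291461 ]
 [  0.           0.           1.        ]] [0.99588786 0.41288976 1.03714381] [ 0.40344402  0.87065733 -0.25206344 -0.12511099]
```

View pics/top0.png

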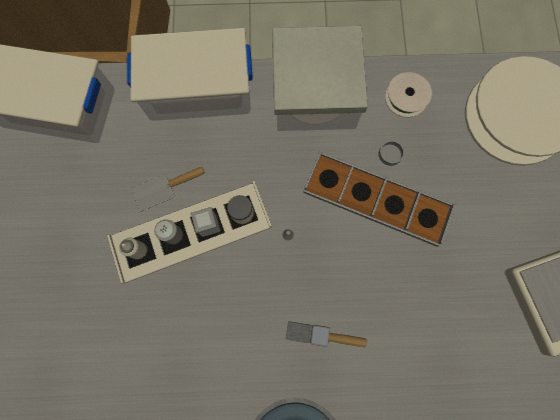

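View pics/scene0.png

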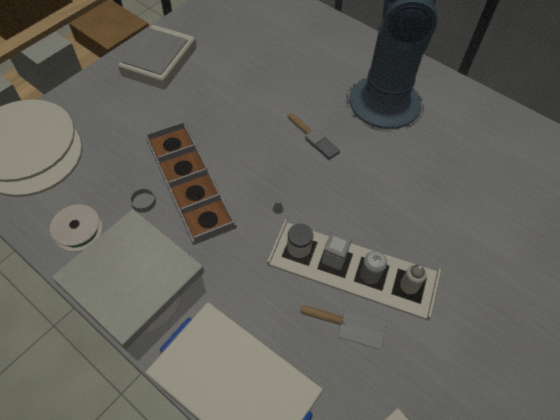

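The top view shows the tray at left with bottle (133,247), shaker (168,232), tin (206,222) and jar (240,209). The rack is at right, with discs at (329,179), (361,191), (394,205) and (428,218). I'll enlarge both.

```bash
python3 - <<'E'
import cv2
def c(src,x,y,w,h,s,out):
    i=cv2.imread(f"pics/{src}.png")[y:y+h,x:x+w]; i=cv2.resize(i,None,fx=s,fy=s,interpolation=cv2.INTER_CUBIC)
    i=cv2.convertScaleAbs(i,alpha=1.5)
    for k in range(0,w,20): cv2.putText(i,str(x+k),(k*s,10),0,.35,(0,255,255)); cv2.line(i,(k*s,12),(k*s,18),(0,255,255))
    for k in range(0,h,20): cv2.putText(i,str(y+k),(0,k*s+4),0,.35,(0,255,255)); cv2.line(i,(24,k*s),(30,k*s),(0,255,255))
    cv2.imwrite(f"pics/{out}.png",i)
c("top0",100,170,180,120,4,"c1"); c("top0",296,145,165,105,4,"c2"); c("scene0",262,215,190,105,4,"c3")
E
```

```text
(no output)
```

View pics/c1.png

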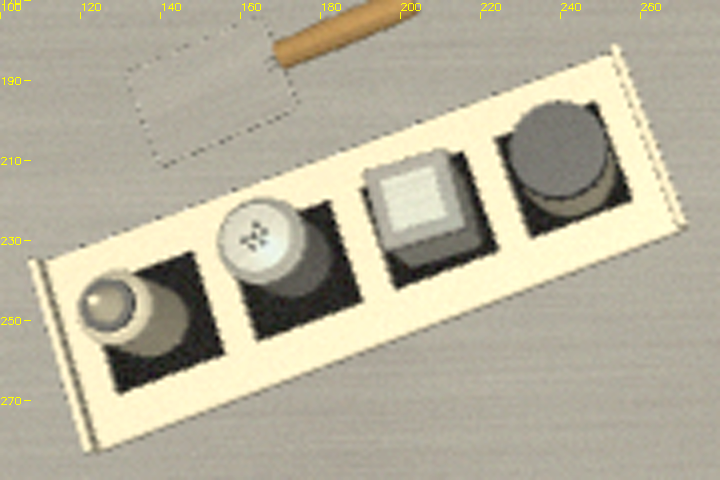

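View pics/c2.png

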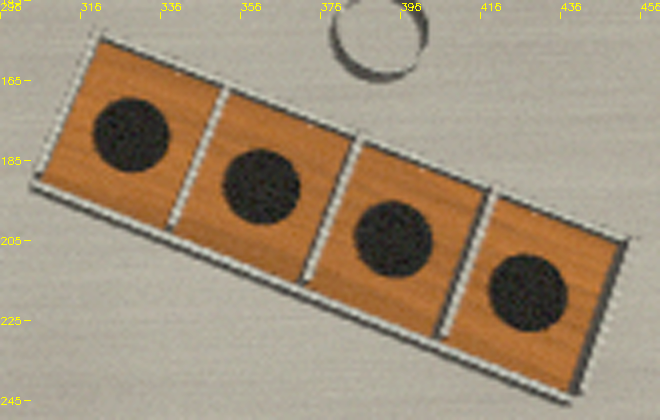

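View pics/c3.png

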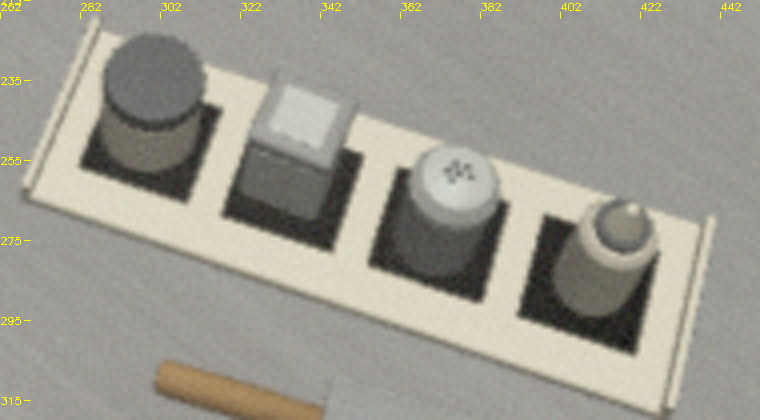

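The crops show these positions:

| View | Jar lid centre | Tin lid square | Shaker holes | Bottle tip |
|---|---|---|---|---|
| c1 (top) | (558,150) | about (420,198) | (254,236) | about (95,299) |
| c3 (scene) | (154,79) | (304,113) | (459,172) | (632,209) |

In c2 the discs are at (131,135), (261,187), (393,239) and (528,293). Next I turn these into world positions.

```bash
cat > h.py <<'E'
import numpy as np
from scipy.spatial.transform import Rotation as R
from station import grab_frame
def mk(f): return (f["K"],np.array(f["eye"]),R.from_quat(f["rotation"]))
def pix(u,v,off): return ((np.array([u,v])+.5)/4-.5+off)
def plane(c,p,z):
    K,e,r=c; d=r.apply(np.linalg.inv(K)@[p[0],p[1],1]); return e+d*(z-e[2])/d[2]
E
python3 - <<'E'
from h import *
np.set_printoptions(precision=4,suppress=True)
T=mk(grab_frame("top"));S=mk(grab_frame("scene"))
ot=[100,170];os_=[262,215];orr=[296,145]
for n,a,b,z in [("jar",(558,150),(154,79),.075),("tin",(420,198),(304,113),.083),("shk",(254,236),(459,172),.093),("bot",(95,299),(632,209),.105)]:
    print(n,plane(T,pix(*a,ot),z)[:2],plane(S,pix(*b,os_),z)[:2])
D=np.array([plane(T,pix(*p,orr),.010)[:2] for p in[(131,135),(261,187),(393,239),(528,293)]]);print(D,np.diff(D,axis=0))
s=np.array([127.5,42.5,-42.5,-127.5])/1e3; u=(s@D)/(s@s); u/=np.linalg.norm(u); print("rack c",D.mean(0),"yaw",np.degrees(np.arctan2(-u[0],u[1])), D.mean(0)+s[:,None]*u)
for c,o,z,P in[(T,ot,.013,[[(496,140),(598,102),(632,201),(530,238)]]),(T,ot,.083,[[(363,172),(447,148)],[(380,178),(441,163),(463,217),(400,234)]]),(S,os_,.083,[[(284,84),(338,97),(325,141),(270,131)]])]:
  for q in P:
    X=np.array([plane(c,pix(*p,o),z)[:2] for p in q]); print(X, "edge yaw",np.degrees(np.arctan2(*(np.roll(X,-1,0)-X).T[::-1])))
# tray cheeks outer top corners z=.022
X=np.array([plane(T,pix(*p,ot),.022)[:2] for p in[(33,262),(97,450),(684,226),(617,46)]]);c=X.mean(0);v=X[0]+X[1]-X[2]-X[3];v/=np.linalg.norm(v)
print("tray",c,np.degrees(np.arctan2(-v[0],v[1])),c+s[:,None]*v, np.linalg.norm((X[0]+X[1]-X[2]-X[3])/2))
E
```

```text
jar [0.5246 0.1078] [0.5272 0.1112]
tin [0.4976 0.1833] [0.4952 0.1882]
shk [0.4769 0.2712] [0.4761 0.2733]
bot [0.443  0.3507] [0.4428 0.3546]
[[ 0.6063 -0.1039]
 [ 0.5712 -0.1811]
 [ 0.5365 -0.2584]
 [ 0.5011 -0.3362]] [[-0.0351 -0.0772]
 [-0.0347 -0.0773]
 [-0.0354 -0.0778]]
rack c [ 0.5538 -0.2199] yaw -24.34734185015976 [[ 0.6063 -0.1037]
 [ 0.5713 -0.1812]
 [ 0.5363 -0.2586]
 [ 0.5012 -0.336 ]]
[[0.5466 0.1516]
 [0.5685 0.0901]
 [0.5069 0.0704]
 [0.4862 0.1312]] edge yaw [ -70.3836 -162.2534  108.8065   18.7169]
[[0.5132 0.2151]
 [0.5256 0.1687]] edge yaw [-75.0531 104.9469]
[[0.5095 0.2056]
 [0.5171 0.1719]
 [0.4863 0.1594]
 [0.4777 0.1939]] edge yaw [ -77.3048 -157.9544  103.9111   20.0969]
[[0.4877 0.1694]
 [0.4752 0.1964]
 [0.5017 0.2069]
 [0.5159 0.1809]] edge yaw [ 114.7713   21.5414  -61.2993 -157.764 ]
tray [0.4843 0.2287] 19.633766504528744 [[0.4414 0.3488]
 [0.47   0.2687]
 [0.4986 0.1887]
 [0.5271 0.1086]] 0.3612673098986018
```

>>> {"fn": "apply_moves", "kwargs": {
  "motion": [
    [0.085, [0.0289, -0.0286, 0], 0],
    [0.085, [0.0289, -0.0286, 0], 0],
    [0.085, [0.0289, -0.0286, 0], 0],
    [0.085, [0.0289, -0.0286, 0], 0],
    [0.085, [0.0289, -0.0286, 0], 0],
    [0.085, [0.0289, -0.0286, 0], 0],
    [0.085, [0.0289, -0.0286, 0], 0],
    [0.085, [0.0289, -0.0286, 0], 0],
    [0.085, [0.0289, -0.0286, 0], 0],
    [0.085, [0.0289, -0.0286, 0], 0],
    [0.085, [0.0289, -0.0286, 0], 0],
    [0.085, [0.0289, -0.0286, 0], 0],
    [0.085, [0.0289, -0.0286, 0], 0],
    [0.085, [0.0289, -0.0286, 0], 0],
    [0.085, [0.0289, -0.0286, 0], 0],
    [0.085, [0.0289, -0.0286, 0], 0],
    [0.085, [0.0289, -0.0286, 0], 0],
    [0.085, [0.0289, -0.0286, 0], 0]
  ],
  "newtons": 40
}}

```text
t: 2.0
position: [0.5269, 0.1084, 0.2392]
orientation: [0.974, 0.225, 0.0, 0.0]
contact_force: [1.1, -1.1, 0.4]
finger_gap: 0.992
grip_force: 0.0
```

>>> {"fn": "apply_moves", "kwargs": {
  "motion": [
    [0.085, [0, 0, 0], -0.146],
    [0.085, [0, 0, 0], -0.146],
    [0.085, [0, 0, 0], -0.146],
    [0.085, [0, 0, 0], -0.146],
    [0.085, [0, 0, 0], -0.146],
    [0.085, [0, 0, 0], -0.146],
    [0.085, [0, 0, 0], -0.146],
    [0.085, [0, 0, 0], -0.146],
    [0.085, [0, 0, 0], -0.146],
    [0.085, [0, 0, 0], -0.146],
    [0.085, [0, 0, 0], 0],
    [0.085, [0, 0, 0], 0]
  ]
}}

```text
t: 3.2
position: [0.5266, 0.1069, 0.2391]
orientation: [0.577, 0.817, -0.0, -0.0]
contact_force: [-0.2, -0.0, 0.5]
finger_gap: 1.0
grip_force: 0.0
```

```bash
cat > rel.py <<'E'
import sys,numpy as np
from scipy.spatial.transform import Rotation as R
from station import sensors
# usage: rel.py x y z toolx_yaw_deg -> shift in current tool axes, then turn about tool z
O={"jar":(.526,.109),"tin":(.4965,.1855),"shk":(.4765,.272),"bot":(.443,.3525),
   "B1":(.6063,-.1037),"B2":(.5713,-.1812),"B3":(.5363,-.2586),"B4":(.5012,-.336)}
if __name__=="__main__":
    o=sensors.observe(); p=o["position"]; r=R.from_quat(o["orientation"]); ax=r.as_matrix()
    yaw=np.degrees(np.arctan2(ax[1,0],ax[0,0]))
    print("t",round(o["t"],2),"pos",p.round(4),"yaw",yaw.round(2),"toolz",ax[:,2].round(4),"gap mm",round(o["finger_gap"]*85.4,1),"grip",round(o["grip_force"],1),"q7",o["qpos"][6].round(2))
    for a in sys.argv[1:]:
        n,z,y=a.split(","); d=np.array([*O[n],float(z)])-p
        print(a,"shift",(ax.T@d).round(4),"turn",round(-np.radians((float(y)-yaw+180)%360-180),4))
E
python3 rel.py jar,.238,109.6; python3 - <<'E'
from station import grab_frame
import cv2
f=grab_frame("wrist");cv2.imwrite("pics/w1.png",f["frame"][:,:,::-1]);print(f["K"],f["eye"],f["rotation"])
E
```

```text
t 3.2 pos [0.5266 0.1069 0.2391] yaw 109.52 toolz [-3.e-04 -0.e+00 -1.e+00] gap mm 85.4 grip 0.0 q7 -0.08
jar,.238,109.6 shift [0.0022 0.0001 0.0011] turn -0.0013
[[325.1922621    0.         278.07070428]
 [  0.         325.1922621  211.60309057]
 [  0.           0.           1.        ]] [0.50413061 0.16979763 0.37358532] [0.97664321 0.16779194 0.02210025 0.13238386]
```

View pics/w1.png

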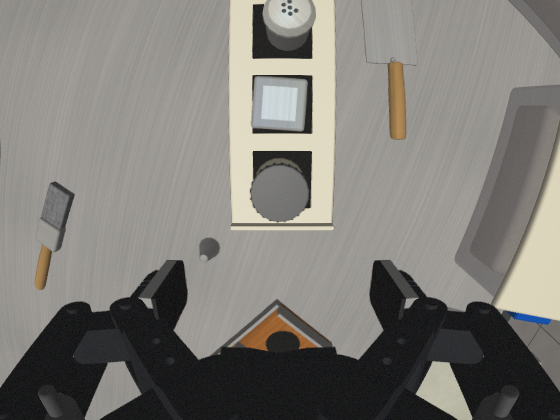

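The wrist view shows the jar lid at (279,192), the tin lid at (280,103) and the shaker holes at (289,8). The tin sits nearly square to the tray. I'll use these as a third position estimate.

```bash
cat >> h.py <<'E'
def wplane(f,p,z):
    K=f["K"]; d=np.array([p[0]-K[0,2],p[1]-K[1,2]])/K[0,0]; t=np.linalg.norm(d)
    v=np.array([*(d/t*np.sin(t)),np.cos(t)]); v=R.from_quat(f["rotation"]).apply(v); e=np.array(f["eye"]); return e+v*(z-e[2])/v[2]
E
python3 - <<'E'
from h import *
f=grab_frame("wrist")
for n,p,z in[("jar",(279,192),.075),("tin",(280,103),.083),("shk",(289.5,8),.093)]: print(n,wplane(f,p,z)[:2].round(4))
a=np.array([wplane(f,p,.083)[:2] for p in[(257,78),(308,79),(304,130),(253,127)]]);print(a.mean(0),np.degrees(np.arctan2(*(np.roll(a,-1,0)-a).T[::-1])))
E
```

```text
jar [0.5258 0.1103]
tin [0.4991 0.188 ]
shk [0.4781 0.2717]
[0.49958055 0.1880381 ] [  18.55516516  -74.65233994 -163.87285725  104.74295733]
```

>>> {"fn": "apply_moves", "kwargs": {
  "motion": [
    [0.085, [0.0031, 0, 0.025], 0],
    [0.085, [0, 0, 0.03], 0],
    [0.085, [0, 0, 0.03], 0],
    [0.085, [0, 0, 0.03], 0],
    [0.085, [0, 0, 0.03], 0],
    [0.085, [0, 0, 0.03], 0],
    [0.085, [0, 0, 0.02], 0],
    [0.085, [0, 0, 0.012], 0],
    [0.085, [0, 0, 0], 0],
    [0.085, [0, 0, 0], 0],
    [0.05, [0, 0, 0], 0],
    [0.05, [0, 0, 0], 0],
    [0.05, [0, 0, 0], 0],
    [0.05, [0, 0, 0], 0],
    [0.05, [0, 0, 0], 0],
    [0.05, [0, 0, 0], 0],
    [0.05, [0, 0, 0], 0],
    [0.05, [0, 0, 0], 0],
    [0.05, [0, 0, 0], 0]
  ],
  "newtons": 40
}}

```text
t: 5.2
position: [0.527, 0.1103, 0.0338]
orientation: [0.576, 0.818, 0.001, 0.001]
contact_force: [-0.4, 0.3, 5.5]
finger_gap: 0.647
grip_force: 42.8
```

```bash
python3 rel.py jar,.032,109.6
```

```text
t 5.2 pos [0.527  0.1103 0.0338] yaw 109.7 toolz [ 2.6e-03  1.0e-04 -1.0e+00] gap mm 55.2 grip 42.8 q7 -0.28
jar,.032,109.6 shift [-0.0009 -0.0013  0.0018] turn 0.0017
```

>>> {"fn": "apply_moves", "kwargs": {
  "motion": [
    [0.05, [0, 0, -0.005], 0],
    [0.05, [0, 0, -0.015], 0],
    [0.05, [0, 0, -0.03], 0],
    [0.05, [0, 0, -0.03], 0],
    [0.05, [0, 0, -0.03], 0],
    [0.05, [0, 0, -0.03], 0],
    [0.05, [0, 0, -0.025], 0],
    [0.05, [0, 0, -0.015], 0],
    [0.05, [-0.01, 0, 0], 0],
    [0.05, [-0.02, 0, 0], 0],
    [0.05, [-0.028, 0, 0], 0],
    [0.05, [-0.028, 0, 0], 0],
    [0.05, [-0.028, 0.0026, 0], 0],
    [0.05, [-0.028, 0, 0], 0],
    [0.05, [-0.028, 0, 0], 0],
    [0.05, [-0.028, 0, 0], 0],
    [0.05, [-0.02, 0, 0], 0],
    [0.05, [-0.01, 0, 0], 0]
  ]
}}

```text
t: 7.0
position: [0.6043, -0.1074, 0.2105]
orientation: [0.577, 0.817, -0.001, -0.001]
contact_force: [-0.5, -0.3, -0.9]
finger_gap: 0.643
grip_force: 42.7
```

>>> {"fn": "apply_moves", "kwargs": {
  "motion": [
    [0.05, [0, 0, 0], 0.08],
    [0.05, [0, 0, 0], 0.13],
    [0.05, [0, 0, 0], 0.13],
    [0.05, [0, 0, 0], 0.13],
    [0.05, [0, 0, 0], 0.13],
    [0.05, [0, 0, 0], 0.11],
    [0.05, [0, 0, 0], 0.06],
    [0.05, [0, 0, 0], 0],
    [0.05, [0, 0, 0], 0]
  ]
}}

```text
t: 7.9
position: [0.6047, -0.1028, 0.2118]
orientation: [0.84, 0.543, -0.0, -0.001]
contact_force: [0.3, -0.5, -1.4]
finger_gap: 0.652
grip_force: 42.7
```

```bash
python3 rel.py B1,.031,65.65; python3 - <<'E'
from station import grab_frame
import cv2
f=grab_frame("wrist");cv2.imwrite("pics/w2.png",f["frame"][:,:,::-1])
E
```

```text
t 7.9 pos [ 0.6047 -0.1028  0.2118] yaw 65.75 toolz [-9.e-04  6.e-04 -1.e+00] gap mm 55.6 grip 42.7 q7 -0.46
B1,.031,65.65 shift [-0.0002  0.0021  0.1808] turn 0.0018
```

View pics/w2.png

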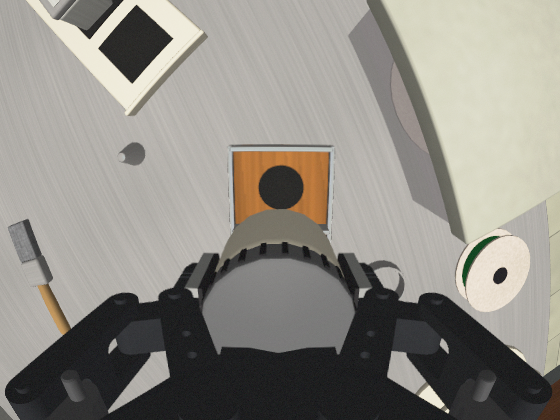

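>>> {"fn": "apply_moves", "kwargs": {
  "motion": [
    [0.05, [0, 0.002, 0.015], 0],
    [0.05, [0, 0, 0.03], 0],
    [0.05, [0, 0, 0.03], 0],
    [0.05, [0, 0, 0.03], 0],
    [0.05, [0, 0, 0.03], 0],
    [0.05, [0, 0, 0.02], 0],
    [0.05, [0, 0, 0.012], 0],
    [0.05, [0, 0, 0.007], 0],
    [0.05, [0, 0, 0.004], 0],
    [0.05, [0, 0, 0.002], 0],
    [0.05, [0, 0, 0], 0],
    [0.05, [0, 0, 0], 0]
  ]
}}

```text
t: 9.15
position: [0.6077, -0.1047, 0.0333]
orientation: [0.841, 0.542, 0.001, 0.001]
contact_force: [0.7, 0.5, -2.3]
finger_gap: 0.646
grip_force: 42.7
```

```bash
python3 rel.py B1,.031,65.65; python3 -c "
from station import sensors;print(sensors.observe()['contact_force'])"
```

```text
t 9.15 pos [ 0.6077 -0.1047  0.0333] yaw 65.6 toolz [ 2.e-03 -3.e-04 -1.e+00] gap mm 55.2 grip 42.7 q7 -0.55
B1,.031,65.65 shift [ 0.0003 -0.0017  0.0023] turn -0.001
[ 0.6805661   0.49239761 -2.25182858]
```

>>> {"fn": "apply_moves", "kwargs": {
  "motion": [
    [0.05, [0, 0, 0.0015], 0],
    [0.05, [0, 0, 0.001], 0],
    [0.05, [0, 0, 0], 0],
    [0.06, [0, 0, 0], 0],
    [0.065, [0, 0, 0], 0],
    [0.07, [0, 0, 0], 0],
    [0.08, [0, 0, 0], 0],
    [0.085, [0, 0, 0], 0],
    [0.085, [0, 0, 0], 0],
    [0.085, [0, 0, 0], 0],
    [0.085, [0, 0, -0.01], 0],
    [0.085, [0, 0, -0.03], 0],
    [0.085, [0, 0, -0.04], 0],
    [0.085, [0, 0, -0.04], 0],
    [0.085, [0, 0, -0.04], 0],
    [0.085, [0, 0, -0.03], 0],
    [0.085, [0, 0, -0.015], 0],
    [0.085, [0, 0, 0], 0]
  ]
}}

```text
t: 10.95
position: [0.6086, -0.1046, 0.2381]
orientation: [0.841, 0.542, 0.002, 0.002]
contact_force: [0.2, 0.5, 0.6]
finger_gap: 0.997
grip_force: 0.0
```

```bash
sed -i 's/"jar":(.526,.109),"tin":(.4965,.1855),"shk":(.4765,.272)/"jar":(.526,.110),"tin":(.498,.187),"shk":(.477,.272)/' rel.py; python3 rel.py tin,.238,106.3
```

```text
t 10.95 pos [ 0.6086 -0.1046  0.2381] yaw 65.59 toolz [ 0.006  -0.0012 -1.    ] gap mm 85.2 grip 0.0 q7 -0.45
tin,.238,106.3 shift [ 0.2199 -0.2213 -0.0009] turn -0.7105
```

>>> {"fn": "apply_moves", "kwargs": {
  "motion": [
    [0.085, [0.02, -0.02, 0], 0],
    [0.085, [0.025, -0.025, 0], 0],
    [0.085, [0.025, -0.025, 0], 0],
    [0.085, [0.025, -0.025, 0], 0],
    [0.085, [0.025, -0.025, 0], 0],
    [0.085, [0.025, -0.025, 0], 0],
    [0.085, [0.025, -0.026, 0], 0],
    [0.085, [0.025, -0.025, 0], 0],
    [0.085, [0.025, -0.025, 0], 0],
    [0.085, [0, 0, 0], -0.142],
    [0.085, [0, 0, 0], -0.142],
    [0.085, [0, 0, 0], -0.142],
    [0.085, [0, 0, 0], -0.142],
    [0.085, [0, 0, 0], -0.142],
    [0.085, [0, 0, 0], 0],
    [0.085, [0, 0, 0], 0]
  ]
}}

```text
t: 12.55
position: [0.4955, 0.1865, 0.2331]
orientation: [0.601, 0.799, -0.001, -0.001]
contact_force: [-0.0, 0.0, -0.7]
finger_gap: 0.99
grip_force: 0.0
```

```bash
python3 rel.py tin,.040,106.3;python3 - <<'E'
from station import grab_frame
import cv2
f=grab_frame("wrist");cv2.imwrite("pics/w3.png",f["frame"][:,:,::-1])
E
```

```text
t 12.55 pos [0.4955 0.1865 0.2331] yaw 106.1 toolz [-3.1e-03 -6.0e-04 -1.0e+00] gap mm 84.5 grip 0.0 q7 -0.3
tin,.040,106.3 shift [-0.0003  0.0032  0.1931] turn -0.0034
```

View pics/w3.png

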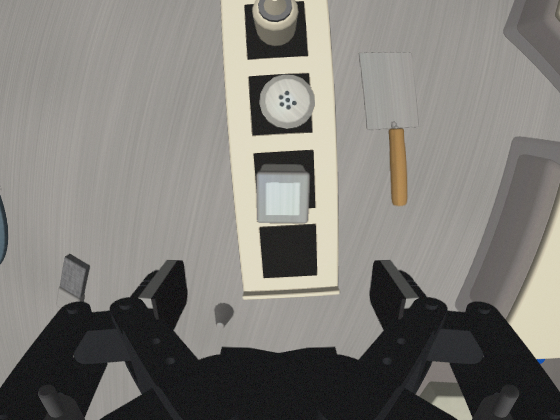

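The tin now looks square to the gripper, with its lid centre at (283,196). The shaker holes are at (288,100) and the bottle tip is near (275,4).

>>> {"fn": "apply_moves", "kwargs": {
  "motion": [
    [0.085, [0, 0.0025, 0.02], 0],
    [0.085, [0, 0, 0.03], 0],
    [0.085, [0, 0, 0.03], 0],
    [0.085, [0, 0, 0.03], 0],
    [0.085, [0, 0, 0.03], 0],
    [0.085, [0, 0, 0.03], 0],
    [0.085, [0, 0, 0.015], 0],
    [0.085, [0, 0, 0.008], 0],
    [0.085, [0, 0, 0], 0],
    [0.085, [0, 0, 0], 0],
    [0.06, [0, 0, 0], 0],
    [0.04, [0, 0, 0], 0],
    [0.04, [0, 0, 0], 0],
    [0.04, [0, 0, 0], 0],
    [0.04, [0, 0, 0], 0],
    [0.04, [0, 0, 0], 0],
    [0.04, [0, 0, 0], 0],
    [0.04, [0, 0, 0], 0],
    [0.04, [0, 0, 0], 0]
  ]
}}

```text
t: 14.5
position: [0.4996, 0.188, 0.0429]
orientation: [0.6, 0.8, 0.0, 0.001]
contact_force: [-1.3, -1.2, 5.9]
finger_gap: 0.55
grip_force: 40.2
```

```bash
python3 rel.py tin,.040,106.3 B2,.24,65.65
```

```text
t 14.5 pos [0.4996 0.188  0.0429] yaw 106.27 toolz [ 0.0016 -0.     -1.    ] gap mm 47.0 grip 40.2 q7 -0.49
tin,.040,106.3 shift [-0.0005 -0.0019  0.0029] turn -0.0006
B2,.24,65.65 shift [-0.3746 -0.0343 -0.197 ] turn 0.7089
```

>>> {"fn": "apply_moves", "kwargs": {
  "motion": [
    [0.04, [0, 0, -0.005], 0],
    [0.04, [0, 0, -0.015], 0],
    [0.04, [0, 0, -0.03], 0],
    [0.04, [0, 0, -0.03], 0],
    [0.04, [0, 0, -0.03], 0],
    [0.04, [0, 0, -0.03], 0],
    [0.04, [0, 0, -0.025], 0],
    [0.04, [0, 0, -0.015], 0],
    [0.04, [-0.0146, -0.0043, 0], 0],
    [0.04, [-0.03, -0.003, 0], 0],
    [0.04, [-0.035, -0.003, 0], 0],
    [0.04, [-0.035, -0.003, 0], 0],
    [0.04, [-0.035, -0.003, 0], 0],
    [0.04, [-0.035, -0.003, 0], 0],
    [0.04, [-0.035, -0.003, 0], 0],
    [0.04, [-0.035, -0.003, 0], 0],
    [0.04, [-0.035, -0.003, 0], 0],
    [0.04, [-0.035, -0.003, 0], 0],
    [0.04, [-0.03, -0.003, 0], 0],
    [0.04, [-0.02, 0, 0], 0]
  ]
}}

```text
t: 16.5
position: [0.57, -0.1849, 0.2211]
orientation: [0.601, 0.799, -0.001, -0.001]
contact_force: [-0.0, 0.4, -1.0]
finger_gap: 0.546
grip_force: 41.5
```

>>> {"fn": "apply_moves", "kwargs": {
  "motion": [
    [0.04, [0, 0, 0], 0.06],
    [0.04, [0, 0, 0], 0.12],
    [0.04, [0, 0, 0], 0.13],
    [0.04, [0, 0, 0], 0.13],
    [0.04, [0, 0, 0], 0.13],
    [0.04, [0, 0, 0], 0.09],
    [0.04, [0, 0, 0], 0.049],
    [0.04, [0, 0, 0], 0],
    [0.04, [0, 0, 0], 0]
  ]
}}

```text
t: 17.4
position: [0.5708, -0.1806, 0.2215]
orientation: [0.84, 0.543, -0.0, -0.0]
contact_force: [-0.8, 0.2, -0.8]
finger_gap: 0.55
grip_force: 41.5
```

```bash
python3 rel.py B2,.040,65.65
```

```text
t 17.4 pos [ 0.5708 -0.1806  0.2215] yaw 65.78 toolz [-7.e-04  7.e-04 -1.e+00] gap mm 47.0 grip 41.5 q7 -0.3
B2,.040,65.65 shift [-0.0005  0.0009  0.1815] turn 0.0023
```

>>> {"fn": "apply_moves", "kwargs": {
  "motion": [
    [0.04, [0, 0, 0.015], 0],
    [0.04, [0, 0, 0.03], 0],
    [0.04, [0, 0, 0.03], 0],
    [0.04, [0, 0, 0.03], 0],
    [0.04, [0, 0, 0.03], 0],
    [0.04, [0, 0, 0.02], 0],
    [0.04, [0, 0, 0.013], 0],
    [0.04, [0, 0, 0.007], 0],
    [0.04, [0, 0, 0.004], 0],
    [0.04, [0, 0, 0.002], 0],
    [0.04, [0, 0, 0.001], 0],
    [0.04, [0, 0, 0], 0],
    [0.04, [0, 0, 0], 0]
  ]
}}

```text
t: 18.7
position: [0.5715, -0.1816, 0.0406]
orientation: [0.84, 0.542, 0.0, 0.001]
contact_force: [0.4, -0.2, -1.2]
finger_gap: 0.546
grip_force: 41.5
```

```bash
python3 rel.py B2,.040,65.65
```

```text
t 18.7 pos [ 0.5715 -0.1816  0.0406] yaw 65.65 toolz [ 1.4e-03 -5.0e-04 -1.0e+00] gap mm 46.6 grip 41.5 q7 -0.39
B2,.040,65.65 shift [ 0.0003 -0.0004  0.0006] turn -0.0
```

Nearly touching. Release and rise.

>>> {"fn": "apply_moves", "kwargs": {
  "motion": [
    [0.04, [0, 0, 0.001], 0],
    [0.04, [0, 0, 0], 0],
    [0.05, [0, 0, 0], 0],
    [0.055, [0, 0, 0], 0],
    [0.06, [0, 0, 0], 0],
    [0.07, [0, 0, 0], 0],
    [0.085, [0, 0, 0], 0],
    [0.085, [0, 0, 0], 0],
    [0.085, [0, 0, 0], 0],
    [0.085, [0, 0, -0.01], 0],
    [0.085, [0, 0, -0.03], 0],
    [0.085, [0, 0, -0.04], 0],
    [0.085, [0, 0, -0.04], 0],
    [0.085, [0, 0, -0.04], 0],
    [0.085, [0, 0, -0.03], 0],
    [0.085, [0, 0, -0.01], 0],
    [0.085, [0, 0, 0], 0]
  ]
}}

```text
t: 20.4
position: [0.5722, -0.1816, 0.2413]
orientation: [0.84, 0.542, 0.001, 0.002]
contact_force: [0.5, -0.6, -0.4]
finger_gap: 0.994
grip_force: 0.0
```

```bash
python3 rel.py shk,.24,109.6
```

```text
t 20.4 pos [ 0.5722 -0.1816  0.2413] yaw 65.66 toolz [ 0.0045 -0.0016 -1.    ] gap mm 84.9 grip 0.0 q7 -0.29
shk,.24,109.6 shift [ 3.741e-01 -2.738e-01  2.000e-04] turn -0.767
```

>>> {"fn": "apply_moves", "kwargs": {
  "motion": [
    [0.085, [0.0312, -0.0228, 0], 0],
    [0.085, [0.0312, -0.0228, 0], 0],
    [0.085, [0.0312, -0.0228, 0], 0],
    [0.085, [0.0312, -0.0228, 0], 0],
    [0.085, [0.0312, -0.0228, 0], 0],
    [0.085, [0.0312, -0.0228, 0], 0],
    [0.085, [0.0312, -0.0228, 0], 0],
    [0.085, [0.0312, -0.0228, 0], 0],
    [0.085, [0.0312, -0.0228, 0], 0],
    [0.085, [0.0312, -0.0228, 0], 0],
    [0.085, [0.0312, -0.0228, 0], 0],
    [0.085, [0.0312, -0.0228, 0], 0],
    [0.085, [0, 0, 0], -0.128],
    [0.085, [0, 0, 0], -0.128],
    [0.085, [0, 0, 0], -0.128],
    [0.085, [0, 0, 0], -0.128],
    [0.085, [0, 0, 0], -0.128],
    [0.085, [0, 0, 0], -0.128],
    [0.085, [0, 0, 0], 0],
    [0.085, [0, 0, 0], 0]
  ]
}}

```text
t: 22.4
position: [0.4751, 0.2718, 0.2371]
orientation: [0.577, 0.817, -0.001, -0.001]
contact_force: [-0.0, -0.0, 0.3]
finger_gap: 0.994
grip_force: 0.0
```

```bash
python3 rel.py shk,.044,109.6;python3 - <<'E'
from station import grab_frame
import cv2
f=grab_frame("wrist");cv2.imwrite("pics/w4.png",f["frame"][:,:,::-1])
E
```

```text
t 22.4 pos [0.4751 0.2718 0.2371] yaw 109.5 toolz [-0.0029 -0.001  -1.    ] gap mm 84.9 grip 0.0 q7 -0.44
shk,.044,109.6 shift [-0.0004  0.0024  0.1931] turn -0.0017
```

View pics/w4.png

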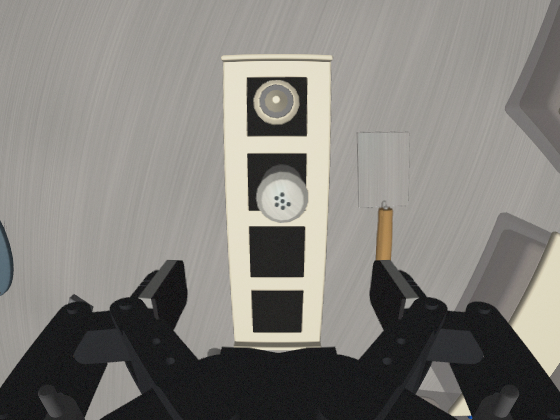

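The shaker holes are at (282,201) and the bottle tip is at (276,100), so both are standing clear and central. Descend on the shaker.

>>> {"fn": "apply_moves", "kwargs": {
  "motion": [
    [0.085, [0, 0.001, 0.02], 0],
    [0.085, [0, 0, 0.03], 0],
    [0.085, [0, 0, 0.03], 0],
    [0.085, [0, 0, 0.03], 0],
    [0.085, [0, 0, 0.03], 0],
    [0.085, [0, 0, 0.03], 0],
    [0.085, [0, 0, 0.015], 0],
    [0.085, [0, 0, 0.007], 0],
    [0.085, [0, 0, 0.002], 0],
    [0.085, [0, 0, 0], 0],
    [0.06, [0, 0, 0], 0],
    [0.04, [0, 0, 0], 0],
    [0.04, [0, 0, 0], 0],
    [0.04, [0, 0, 0], 0],
    [0.04, [0, 0, 0], 0],
    [0.04, [0, 0, 0], 0],
    [0.04, [0, 0, 0], 0],
    [0.04, [0, 0, 0], 0],
    [0.04, [0, 0, 0], 0]
  ]
}}

```text
t: 24.35
position: [0.4778, 0.2733, 0.0459]
orientation: [0.576, 0.817, 0.001, 0.001]
contact_force: [-0.1, -0.8, 7.0]
finger_gap: 0.55
grip_force: 40.2
```

```bash
python3 rel.py B3,.24,65.65; python3 - <<'E'
from h import *
import json
# earlier wrist picture pose not kept; bottle estimate from top/scene stands
E
```

```text
t 24.35 pos [0.4778 0.2733 0.0459] yaw 109.65 toolz [ 1.6e-03  4.0e-04 -1.0e+00] gap mm 46.9 grip 40.2 q7 -0.63
B3,.24,65.65 shift [-0.5206 -0.1234 -0.1942] turn 0.768
```

>>> {"fn": "apply_moves", "kwargs": {
  "motion": [
    [0.04, [0, 0, -0.005], 0],
    [0.04, [0, 0, -0.015], 0],
    [0.04, [0, 0, -0.03], 0],
    [0.04, [0, 0, -0.03], 0],
    [0.04, [0, 0, -0.03], 0],
    [0.04, [0, 0, -0.03], 0],
    [0.04, [0, 0, -0.025], 0],
    [0.04, [0, 0, -0.015], 0]
  ]
}}

```text
t: 25.15
position: [0.4774, 0.2735, 0.2276]
orientation: [0.576, 0.818, 0.001, 0.001]
contact_force: [0.0, -0.3, -2.2]
finger_gap: 0.549
grip_force: 41.4
```

>>> {"fn": "apply_moves", "kwargs": {
  "motion": [
    [0.04, [-0.015, -0.0037, 0], 0],
    [0.04, [-0.03, -0.007, 0], 0],
    [0.04, [-0.034, -0.008, 0], 0],
    [0.04, [-0.034, -0.008, 0], 0],
    [0.04, [-0.034, -0.008, 0], 0],
    [0.04, [-0.034, -0.008, 0], 0],
    [0.04, [-0.034, -0.008, 0], 0],
    [0.04, [-0.034, -0.008, 0], 0],
    [0.04, [-0.034, -0.008, 0], 0],
    [0.04, [-0.034, -0.008, 0], 0],
    [0.04, [-0.034, -0.008, 0], 0],
    [0.04, [-0.034, -0.008, 0], 0],
    [0.04, [-0.034, -0.008, 0], 0],
    [0.04, [-0.034, -0.008, 0], 0],
    [0.04, [-0.033, -0.008, 0], 0],
    [0.04, [-0.022, -0.005, 0], 0],
    [0.04, [-0.012, -0.003, 0], 0]
  ]
}}

```text
t: 26.85
position: [0.5352, -0.2611, 0.224]
orientation: [0.578, 0.816, -0.0, -0.001]
contact_force: [-0.4, 0.2, -1.8]
finger_gap: 0.55
grip_force: 41.5
```

>>> {"fn": "apply_moves", "kwargs": {
  "motion": [
    [0.04, [0, 0, 0], 0.06],
    [0.04, [0, 0, 0], 0.12],
    [0.04, [0, 0, 0], 0.14],
    [0.04, [0, 0, 0], 0.14],
    [0.04, [0, 0, 0], 0.14],
    [0.04, [0, 0, 0], 0.11],
    [0.04, [0, 0, 0], 0.058],
    [0.04, [0, 0, 0], 0],
    [0.04, [0, 0, 0], 0]
  ]
}}

```text
t: 27.75
position: [0.5362, -0.257, 0.2246]
orientation: [0.84, 0.543, -0.0, -0.0]
contact_force: [-0.9, 0.6, -1.5]
finger_gap: 0.546
grip_force: 41.5
```

```bash
python3 rel.py B3,.043,65.65
```

```text
t 27.75 pos [ 0.5362 -0.257   0.2246] yaw 65.81 toolz [-6.e-04  8.e-04 -1.e+00] gap mm 46.6 grip 41.5 q7 -0.15
B3,.043,65.65 shift [-0.0015  0.0009  0.1816] turn 0.0028
```

>>> {"fn": "apply_moves", "kwargs": {
  "motion": [
    [0.04, [-0.001, 0, 0.015], 0],
    [0.04, [0, 0, 0.03], 0],
    [0.04, [0, 0, 0.03], 0],
    [0.04, [0, 0, 0.03], 0],
    [0.04, [0, 0, 0.03], 0],
    [0.04, [0, 0, 0.02], 0],
    [0.04, [0, 0, 0.013], 0],
    [0.04, [0, 0, 0.007], 0],
    [0.04, [0, 0, 0.004], 0],
    [0.04, [0, 0, 0.002], 0],
    [0.04, [0, 0, 0.001], 0],
    [0.04, [0, 0, 0], 0],
    [0.04, [0, 0, 0], 0]
  ]
}}

```text
t: 29.05
position: [0.5365, -0.2593, 0.0436]
orientation: [0.84, 0.542, 0.0, 0.001]
contact_force: [-1.1, 0.3, -1.9]
finger_gap: 0.551
grip_force: 41.5
```

```bash
python3 rel.py B3,.043,65.65
```

```text
t 29.05 pos [ 0.5365 -0.2593  0.0436] yaw 65.65 toolz [ 1.3e-03 -6.0e-04 -1.0e+00] gap mm 47.0 grip 41.5 q7 -0.24
B3,.043,65.65 shift [ 0.0006 -0.0005  0.0006] turn 0.0001
```

>>> {"fn": "apply_moves", "kwargs": {
  "motion": [
    [0.04, [0, 0, 0.001], 0],
    [0.04, [0, 0, 0], 0],
    [0.05, [0, 0, 0], 0],
    [0.055, [0, 0, 0], 0],
    [0.06, [0, 0, 0], 0],
    [0.07, [0, 0, 0], 0],
    [0.085, [0, 0, 0], 0],
    [0.085, [0, 0, 0], 0],
    [0.085, [0, 0, 0], 0],
    [0.085, [0, 0, -0.01], 0],
    [0.085, [0, 0, -0.03], 0],
    [0.085, [0, 0, -0.04], 0],
    [0.085, [0, 0, -0.04], 0],
    [0.085, [0, 0, -0.04], 0],
    [0.085, [0, 0, -0.03], 0],
    [0.085, [0, 0, -0.01], 0],
    [0.085, [0, 0, 0], 0]
  ]
}}

```text
t: 30.75
position: [0.5371, -0.2595, 0.2443]
orientation: [0.84, 0.542, 0.001, 0.002]
contact_force: [-0.7, 0.3, 1.1]
finger_gap: 0.997
grip_force: 0.0
```

```bash
python3 rel.py bot,.24,109.6
```

```text
t 30.75 pos [ 0.5371 -0.2595  0.2443] yaw 65.66 toolz [ 0.0042 -0.0023 -1.    ] gap mm 85.1 grip 0.0 q7 -0.15
bot,.24,109.6 shift [ 0.5188 -0.3381  0.0025] turn -0.767
```

>>> {"fn": "apply_moves", "kwargs": {
  "motion": [
    [0.085, [0.0324, -0.0211, 0], 0],
    [0.085, [0.0324, -0.0211, 0], 0],
    [0.085, [0.0324, -0.0211, 0], 0],
    [0.085, [0.0324, -0.0211, 0], 0],
    [0.085, [0.0324, -0.0211, 0], 0],
    [0.085, [0.0324, -0.0211, 0], 0],
    [0.085, [0.0324, -0.0211, 0], 0],
    [0.085, [0.0324, -0.0211, 0], 0],
    [0.085, [0.0324, -0.0211, 0], 0],
    [0.085, [0.0324, -0.0211, 0], 0],
    [0.085, [0.0324, -0.0211, 0], 0],
    [0.085, [0.0324, -0.0211, 0], 0],
    [0.085, [0.0324, -0.0211, 0], 0],
    [0.085, [0.0324, -0.0211, 0], 0],
    [0.085, [0.0324, -0.0211, 0], 0],
    [0.085, [0.0324, -0.0211, 0], 0]
  ]
}}

```text
t: 32.35
position: [0.4405, 0.3526, 0.2392]
orientation: [0.84, 0.542, -0.002, 0.0]
contact_force: [1.0, 0.5, 1.4]
finger_gap: 0.995
grip_force: 0.0
```

>>> {"fn": "apply_moves", "kwargs": {
  "motion": [
    [0.085, [0, 0, 0], -0.128],
    [0.085, [0, 0, 0], -0.128],
    [0.085, [0, 0, 0], -0.128],
    [0.085, [0, 0, 0], -0.128],
    [0.085, [0, 0, 0], -0.128],
    [0.085, [0, 0, 0], -0.128],
    [0.085, [0, 0, 0], 0],
    [0.085, [0, 0, 0], 0]
  ]
}}

```text
t: 33.15
position: [0.4413, 0.3516, 0.2401]
orientation: [0.577, 0.817, -0.001, -0.001]
contact_force: [0.5, -0.4, 0.2]
finger_gap: 0.999
grip_force: 0.0
```

```bash
python3 rel.py bot,.046,109.6;python3 - <<'E'
from station import grab_frame
import cv2
f=grab_frame("wrist");cv2.imwrite("pics/w5.png",f["frame"][:,:,::-1])
E
```

```text
t 33.15 pos [0.4413 0.3516 0.2401] yaw 109.51 toolz [-0.0027 -0.0014 -1.    ] gap mm 85.3 grip 0.0 q7 -0.65
bot,.046,109.6 shift [0.0003 0.0025 0.1941] turn -0.0016
```

View pics/w5.png

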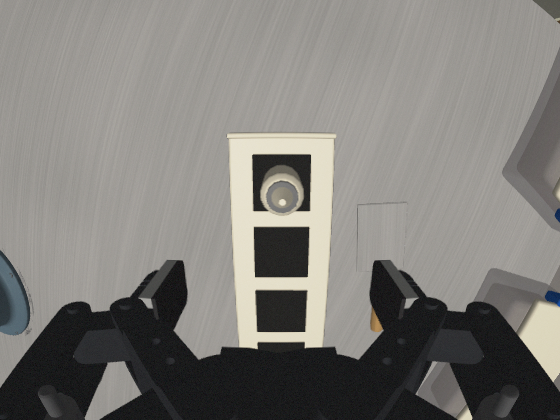

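The bottle tip at (282,203) lines up as the shaker did, so I'll descend.

>>> {"fn": "apply_moves", "kwargs": {
  "motion": [
    [0.085, [0, 0.001, 0.02], 0],
    [0.085, [0, 0, 0.03], 0],
    [0.085, [0, 0, 0.03], 0],
    [0.085, [0, 0, 0.03], 0],
    [0.085, [0, 0, 0.03], 0],
    [0.085, [0, 0, 0.03], 0],
    [0.085, [0, 0, 0.015], 0],
    [0.085, [0, 0, 0.009], 0],
    [0.085, [0, 0, 0], 0],
    [0.085, [0, 0, 0], 0],
    [0.06, [0, 0, 0], 0],
    [0.035, [0, 0, 0], 0],
    [0.035, [0, 0, 0], 0],
    [0.035, [0, 0, 0], 0],
    [0.035, [0, 0, 0], 0],
    [0.035, [0, 0, 0], 0],
    [0.035, [0, 0, 0], 0],
    [0.035, [0, 0, 0], 0],
    [0.035, [0, 0, 0], 0]
  ]
}}

```text
t: 35.1
position: [0.4437, 0.3532, 0.0488]
orientation: [0.576, 0.817, 0.001, 0.0]
contact_force: [1.2, -0.6, 5.4]
finger_gap: 0.477
grip_force: 41.1
```

```bash
python3 rel.py B4,.24,65.65
```

```text
t 35.1 pos [0.4437 0.3532 0.0488] yaw 109.64 toolz [ 1.5e-03  6.0e-04 -1.0e+00] gap mm 40.8 grip 41.1 q7 -0.83
B4,.24,65.65 shift [-0.6684 -0.1773 -0.1916] turn 0.7678
```

>>> {"fn": "apply_moves", "kwargs": {
  "motion": [
    [0.035, [0, 0, -0.005], 0],
    [0.035, [0, 0, -0.015], 0],
    [0.035, [0, 0, -0.03], 0],
    [0.035, [0, 0, -0.03], 0],
    [0.035, [0, 0, -0.03], 0],
    [0.035, [0, 0, -0.03], 0],
    [0.035, [0, 0, -0.025], 0],
    [0.035, [0, 0, -0.015], 0]
  ]
}}

```text
t: 35.9
position: [0.4431, 0.3535, 0.2305]
orientation: [0.576, 0.818, 0.001, 0.001]
contact_force: [0.4, 0.6, -2.2]
finger_gap: 0.479
grip_force: 40.8
```

>>> {"fn": "apply_moves", "kwargs": {
  "motion": [
    [0.035, [-0.015, -0.004, 0], 0],
    [0.035, [-0.03, -0.008, 0], 0],
    [0.035, [-0.036, -0.0095, 0], 0],
    [0.035, [-0.036, -0.0095, 0], 0],
    [0.035, [-0.036, -0.0095, 0], 0],
    [0.035, [-0.036, -0.0095, 0], 0],
    [0.035, [-0.036, -0.0095, 0], 0],
    [0.035, [-0.036, -0.0095, 0], 0],
    [0.035, [-0.036, -0.0095, 0], 0],
    [0.035, [-0.036, -0.0095, 0], 0],
    [0.035, [-0.036, -0.0095, 0], 0],
    [0.035, [-0.036, -0.0095, 0], 0],
    [0.035, [-0.036, -0.0095, 0], 0],
    [0.035, [-0.036, -0.0095, 0], 0],
    [0.035, [-0.036, -0.0095, 0], 0],
    [0.035, [-0.036, -0.0095, 0], 0],
    [0.035, [-0.036, -0.0095, 0], 0],
    [0.035, [-0.036, -0.0095, 0], 0],
    [0.035, [-0.03, -0.008, 0], 0],
    [0.035, [-0.015, -0.004, 0], 0]
  ]
}}

```text
t: 37.9
position: [0.4997, -0.3374, 0.2269]
orientation: [0.578, 0.816, -0.001, -0.001]
contact_force: [-0.2, -0.3, -1.4]
finger_gap: 0.477
grip_force: 40.8
```

>>> {"fn": "apply_moves", "kwargs": {
  "motion": [
    [0.035, [0, 0, 0], 0.06],
    [0.035, [0, 0, 0], 0.12],
    [0.035, [0, 0, 0], 0.14],
    [0.035, [0, 0, 0], 0.14],
    [0.035, [0, 0, 0], 0.14],
    [0.035, [0, 0, 0], 0.11],
    [0.035, [0, 0, 0], 0.058],
    [0.035, [0, 0, 0], 0],
    [0.035, [0, 0, 0], 0]
  ]
}}

```text
t: 38.8
position: [0.5013, -0.3324, 0.2275]
orientation: [0.84, 0.543, 0.0, -0.001]
contact_force: [0.2, 0.5, -2.2]
finger_gap: 0.477
grip_force: 40.9
```

```bash
python3 rel.py B4,.0458,65.65
```

```text
t 38.8 pos [ 0.5013 -0.3324  0.2275] yaw 65.81 toolz [-6.0e-04  1.1e-03 -1.0e+00] gap mm 40.7 grip 40.9 q7 -0.03
B4,.0458,65.65 shift [-0.0035  0.0016  0.1817] turn 0.0029
```

>>> {"fn": "apply_moves", "kwargs": {
  "motion": [
    [0.035, [-0.003, 0.001, 0.015], 0],
    [0.035, [0, 0, 0.03], 0],
    [0.035, [0, 0, 0.03], 0],
    [0.035, [0, 0, 0.03], 0],
    [0.035, [0, 0, 0.03], 0],
    [0.035, [0, 0, 0.02], 0],
    [0.035, [0, 0, 0.013], 0],
    [0.035, [0, 0, 0.007], 0],
    [0.035, [0, 0, 0.004], 0],
    [0.035, [0, 0, 0.002], 0],
    [0.035, [0, 0, 0.001], 0],
    [0.035, [0, 0, 0], 0],
    [0.035, [0, 0, 0], 0]
  ]
}}

```text
t: 40.1
position: [0.5015, -0.3371, 0.0466]
orientation: [0.84, 0.542, 0.0, 0.001]
contact_force: [-1.1, 0.2, -1.0]
finger_gap: 0.48
grip_force: 40.9
```

```bash
python3 rel.py B4,.0458,65.65
```

```text
t 40.1 pos [ 0.5015 -0.3371  0.0466] yaw 65.65 toolz [ 1.2e-03 -9.0e-04 -1.0e+00] gap mm 41.0 grip 40.9 q7 -0.11
B4,.0458,65.65 shift [ 0.0009 -0.0007  0.0008] turn 0.0001
```

>>> {"fn": "apply_moves", "kwargs": {
  "motion": [
    [0.035, [0, 0, 0.001], 0],
    [0.035, [0, 0, 0], 0],
    [0.045, [0, 0, 0], 0],
    [0.05, [0, 0, 0], 0],
    [0.06, [0, 0, 0], 0],
    [0.07, [0, 0, 0], 0],
    [0.085, [0, 0, 0], 0],
    [0.085, [0, 0, 0], 0],
    [0.085, [0, 0, 0], 0],
    [0.085, [0, 0, -0.01], 0],
    [0.085, [0, 0, -0.03], 0],
    [0.085, [0, 0, -0.04], 0],
    [0.085, [0, 0, -0.04], 0],
    [0.085, [0, 0, -0.04], 0],
    [0.085, [0, 0, -0.03], 0],
    [0.085, [0, 0, -0.01], 0],
    [0.085, [-0.04, 0, 0], 0],
    [0.085, [-0.04, 0, 0], 0],
    [0.085, [-0.04, 0, 0], 0],
    [0.085, [0, 0, 0], 0]
  ]
}}

```text
t: 42.1
position: [0.4448, -0.4542, 0.2434]
orientation: [0.844, 0.537, -0.003, 0.0]
contact_force: [-0.4, -0.7, 0.7]
finger_gap: 0.998
grip_force: 0.0
```

```bash
python3 - <<'E'
from station import grab_frame
import cv2,numpy as np
a=grab_frame("top")["frame"][130:270,290:470]; b=grab_frame("scene")["frame"][100:250,130:290]
s=lambda i:cv2.resize(i,(480,400),interpolation=cv2.INTER_CUBIC)
i=np.hstack([cv2.resize(a,(400,311)),cv2.resize(b,(332,311))])[:,:,::-1]; cv2.imwrite("pics/fin.png",cv2.convertScaleAbs(i,alpha=1.5))
E
```

```text
(no output)
```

View pics/fin.png

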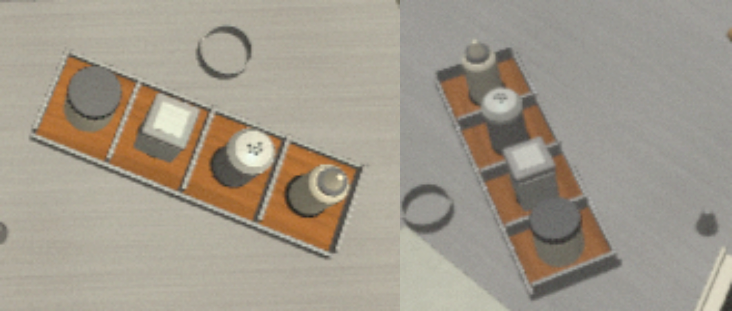

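Both views show all four standing upright and central. From left to right the bays hold jar (95,95), tin (170,120), shaker (250,150) and bottle (325,185), which mirrors the tray. Handing in.

```bash
python3 -c "
from station import job;print(job.job_done())"
```

```text
the job is handed in; nothing more can be done
None
```

I moved all four containers to the rack in mirrored order (jar, tin, shaker, bottle from left to right), all upright and central in the last pictures, and handed the job in at about 42 s; it returned no verdict.

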